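Fit the lemon cone on the citrus press and hold it pressed

TASK

Fit the smaller of the two reaming cones, the one for lemons, on the citrus press: lower it upright over the splined drive shaft, turn it gently without forcing it until the splines mesh, and slide it fully home. Then press it down to the bottom of the shaft's switch spring and finish like that, with the gripper still holding the cone pressed down. Leave the larger cone, the mug and the timer where they stand.

Things in the scene. Friction and masses are not known exactly. Their poses are not given: they have to be found in the camera images.
- cone_small_center (a point): Centre of the smaller white ribbed reaming cone (to be fitted), loose, about 70 g, standing upright; on its axis, 30 mm above its underside; z up to its tip. 60 mm tall. Flange at the bottom 60 mm wide, 4 mm thick; over the ribs 46 mm wide at 4 mm height, 40 at 30 mm, 38 at 36 mm, 30 at 46 mm, then a pointed tip: grip at about mid-height. Which cone stands left or right differs.
- cone_small_socket (a point): Mouth of the splined socket inside the small cone, on its axis, 11 mm above its underside; same axes as its centre. From below: a 27 mm opening, then from here 23 mm upward six spline teeth round a 15 mm bore. Fits the shaft every 60 degrees, with about 5 degrees of play either way.
- cone_large_center (a point): Centre of the larger reaming cone (for oranges), same shape and material, standing upright, not to be moved: 76 mm tall, flange 76 mm wide, ribs 62 mm across at the bottom. The point is 38 mm above its underside.
- citrus_press: Citrus press: round steel appliance, fixed, 142 mm wide at the bottom. Origin: centre of its underside, on the worktop, below the shaft; z up; its spout is on the -x side and reaches 110 mm from the axis. The open bowl on top is 142 mm wide inside at the rim, 137 mm above the worktop; a flat white strainer lies in it 111 mm above the worktop and the drive shaft stands up in its middle. Place and yaw differ.
- seat (a point): Seat of the cone: centre of the 32 mm wide shoulder at the foot of the press's drive shaft, 122 mm above the worktop at rest; goes down with the shaft; z up. Fully home: the cone's underside on it, cone centre 30 mm above this point. A cone whose splines are off the keys stops about 10.5 mm higher; pressed lightly there and turned by up to 60 degrees, it meshes and can go down.
- shaft_tip (a point): Top of the drive shaft, on its axis, 34 mm above the seat. Six keys at its foot, 21 mm across and 21.5 mm high; above them a round pilot 13 mm thick with a tapered tip, which centres the cone. The angle of the keys is not given by this point's axes; it differs at each start and must be felt (or seen). The shaft resists turning with 0.15 N m (geared motor).
- switch (a joint): How far shaft and seat are pressed down against the switch spring, m: 0 at rest, 0.005 at the bottom stop. Gives from about 3 N of downward push, reaches the stop at about 7 N, springs back when let go. It moves too when a cone presses on the tops of the keys without meshing.
- mug: White mug with a dot pattern, loose, 78 mm in diameter, 93 mm tall, standing under the spout of the press; origin at worktop height, 18 mm from the cup's axis towards the handle. Stays where it is.
- timer: Round kitchen timer, loose, 65 mm in diameter, 57 mm tall, behind the press; origin at the centre of its underside. Stays where it is.
Things that resemble listed ones, but are neither listed nor needed, are in the scene too. Leave any orange or turquoise look-alike of the part that bears cone_small_center alone.

How it is judged:
On the way, in this order (a step that is already met when the one before it is completed fails the run):
1. the small cone is lifted clear of the worktop (height (world z) of cone_small_center above 0.07 m and contact force between the fingers and cone_small above 1 N), for 0.2 s.
2. the small cone has meshed with the shaft and slid home on its seat (z of cone_small_center in the frame of seat below 0.0325 m and horizontal distance between cone_small_center and seat below 0.004 m and angle between cone_small_center's own z axis and vertical below 0.12 rad), for 0.1 s.
At the end, for the whole second after the job is handed in: The small cone sits on its seat (underside within 2 mm of the shoulder, axis within 3 mm of the shaft's, upright within 0.1 rad), and the gripper's fingers still hold it pressed down so that the switch stays at least 3.8 mm of its 5 mm down (z of cone_small_center in the frame of seat below 0.032 m and horizontal distance between cone_small_center and seat below 0.003 m and angle between cone_small_center's own z axis and vertical below 0.1 rad and value of joint switch above 0.0038 m and contact force between the fingers and cone_small above 2 N and linear speed of cone_small below 0.02 m/s); the arm keeps its last pose, push and grip.
It fails at once if the cone is forced: over 90 N in all their contacts between the small cone and the press (contact force between cone_small and citrus_press above 90 N).
It fails at once if the large cone is moved (distance of cone_large_center from where it was at the start of the episode above 0.02 m).
It fails at once if the mug or the timer is displaced (distance of any of mug, timer from where it was at the start of the episode above 0.02 m).
It also fails if it takes over 46 s, if anything falls off the work surface, if the arm or the gripper's body presses on something with over 40 N, if the wrist force passes 120 N, or if a joint passes its speed limit or range.

ROBOT

A 7-joint arm with a two-finger parallel gripper is mounted at the origin on a cart in front of the work surface, level with it; the furniture and walls round the work are solid. World frame = base frame: x ahead of the robot, y to its left, z up, the work surface at z = 0. Lengths are in m, angles in rad, forces in N, time in s.
With the tool pointing down it reaches from about 0.425 to 0.875 m from the base axis. Payload 4.7 kg.
Tool frame: the origin (TCP) lies where the fingers leave the gripper's body, on its centre line; the fingertips stand 70 mm ahead of it and the grasp point (between the pads) lies 51 mm ahead of it; z points along the fingers, y is the line along which they close (so a half turn about z gives the same grasp; the last joint's range is limited). The gripper opens to 87 mm and grips with 3 to 60 N. Pads are 19 mm wide; open, the fingers measure 117 mm over their backs; the gripper's body (75 mm by 190 mm) begins 51 mm behind the grasp point.
Start: joints at [-1.115, 0.321, -0.07, 1.45, 0.023, 1.371, -0.057], TCP at [0.278, 0.588, 0.292] pointing down, gripper open.
Joint ranges: [-2.86, 2.86], [-0.3, 2.09], [-1.38, 1.24], [0.06, 2.45], [-1.56, 4.7], [0.09, 2.05], [-2.69, 2.69]. Speed limits (rad/s): [2.57, 2.57, 3.14, 3.14, 3.14, 3.14, 3.14].

INTERFACE

Orientations are given as a rotation vector (axis times angle).
In Python, from bench import ctrl gives the robot as it stands.
- The arm moves only by the tool drive_tool, never from a script. Its argument "motion" is a list of rows, each a list of 3 entries, a list of its own where there are three numbers: the shift along the tool's x, y, z in cm, then the turn, a rotation vector about the tool's x, y, z in degrees, then the opening, from -1 (shut) to 1 (fully open). In form: [[[x, y, z], [ax, ay, az], claw], ...]. A call has 1 to 12 rows; each row shifts and turns the commanded pose from where the row before left it, along the tool's axes as they then stand; what a row does not reach is not made up. A row lasts 1/8 s, in which the tool goes at most 62.5 mm and 10.7 degrees, less where a joint would pass 70% of its speed; a pose out of reach is approached as far as the arm can. A call with a gripper value outside its range is refused whole. The fingers move at their own pace and stop on an object; "force" is the grip in N (left out, the last holds). Time passes only in rows, so rows that do not move let the fingers close. It gives the time, the measured TCP pose, the force, the opening and the grip force at its end, in the units of the state.
- ctrl.get_state(): the state, without advancing time (a new reading comes with each control period).
- ctrl.get_image(name): name is "scene" or "top" or "wrist"; returns the picture (400x640x3 uint8, red, green, blue); there is no depth.
- ctrl.calibration(name): a dict with "K" (3x3 intrinsics, pixels), "origin" and "attitude" of the camera in the world; the wrist camera has in their place "tool_from_camera" (4x4, takes a point from camera to tool coordinates, whose origin is the TCP and whose axes are the flange's). Camera axes: x right, y up, looking along -z (the intrinsics and any distortion apply to the point x, -y, -z); pixel columns grow to the right and rows downward; lengths in m; the calibration is good to about 2 mm. A picture is of the moment at which its call begins: read the wrist's pose just before it. calibration takes no time and is no camera call.
- ctrl.close_job(): hands the job in; it is judged then, once.
The state is a dict: "time": time; "joint_positions": joint angles; "qd": joint speeds; "joint_torque": joint torques, N m; "position": TCP position; "tool_rot": TCP orientation; "ft_force": force on the tool from outside, world axes, zero at the start; "torque": the same for the moment, N m; "grip_width": opening from 0.0 (shut) to 1.0 (fully open); "grip_force": force on a finger pad.
Only numpy, scipy, OpenCV 4.12 (cv2) and the standard library are available. Lean on these libraries where they do the work, as an engineer would, in place of code of your own. Each camera call takes 0.05 s, during which the arm holds its last target. There are 200 camera calls.

## Working session

There is one attempt and no reset: what is moved stays moved. The work goes in short steps, Python scripts to look and compute and a tool call to move; the robot and the scene stay as the last step left them, time stands still between calls to the robot, and variables do not carry over. Pictures are saved under pics/ and viewed, at most 10 in all, crops included, and the job is handed in when it is done.

Besides the shell and the picture viewer there is one more tool, called in YAML: its name, and indented under it one key for each argument. drive_tool: Moves the arm, as the interface text tells. Its arguments: {"type":"object","properties":{"motion":{"type":"array","items":{"type":"array"}},"force":{"type":"number"}},"required":["motion"]}

```bash
mkdir -p pics; python3 - <<'E'
from bench import ctrl
import cv2,numpy as np
s=ctrl.get_state();print({k:np.round(v,4).tolist() for k,v in s.items()})
for n in("scene","top"):
    im=ctrl.get_image(n);cv2.imwrite(f"pics/{n}0.png",im[:,:,::-1])
    print(n,ctrl.calibration(n))
print(ctrl.calibration("wrist"))
E
```

```text
{'time': 0.0, 'joint_positions': [-1.1149, 0.3218, -0.0701, 1.4517, 0.0226, 1.3708, -0.0569], 'qd': [-0.0001, -0.0015, -0.0008, -0.0007, -0.0004, -0.0004, -0.0001], 'joint_torque': [-0.0001, -49.1288, -0.4042, -31.2531, -0.0641, 0.0439, 0.0002], 'position': [0.2778, 0.5872, 0.2912], 'tool_rot': [-0.6882, -3.0649, 0.0029], 'ft_force': [0.5275, 0.3102, 0.1818], 'torque': [-0.0566, 0.0369, 0.0003], 'grip_force': 0.0, 'grip_width': 0.9996}
scene {'K': array([[436.81885563,   0.        , 322.56430868],
       [  0.        , 436.81885563, 199.66374977],
       [  0.        ,   0.        ,   1.        ]]), 'origin': array([-0.09604127, -0.80096818,  0.98619271]), 'attitude': array([ 0.81848752, -0.29505694, -0.60641752])}
top {'K': array([[425.43643628,   0.        , 318.15890604],
       [  0.        , 425.43643628, 196.1390253 ],
       [  0.        ,   0.        ,   1.        ]]), 'origin': array([ 0.30161882, -0.00199829,  1.35012788]), 'attitude': array([ 0.1393152 , -0.16983411, -1.54070419])}
{'K': array([[293.80823131,   0.        , 318.39909916],
       [  0.        , 293.80823131, 200.09027371],
       [  0.        ,   0.        ,   1.        ]]), 'tool_from_camera': array([[-4.47096433e-04,  9.63874902e-01,  2.66354978e-01,
         7.27547864e-02],
       [ 9.99999692e-01,  6.02943635e-04, -5.03335597e-04,
         2.73443536e-05],
       [-6.45749587e-04,  2.66354671e-01, -9.63874874e-01,
        -9.24920784e-02],
       [ 0.00000000e+00,  0.00000000e+00,  0.00000000e+00,
         1.00000000e+00]])}
```

View pics/scene0.png

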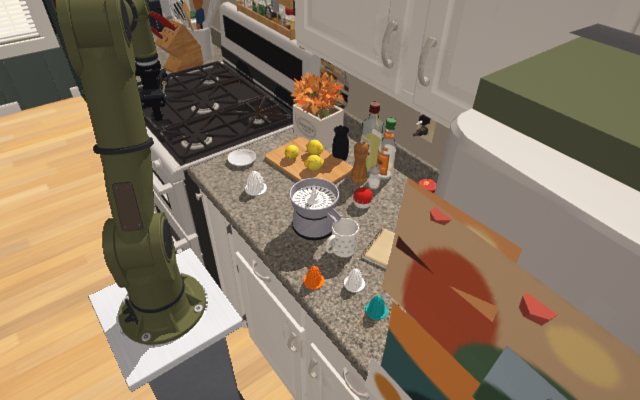

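View pics/top0.png

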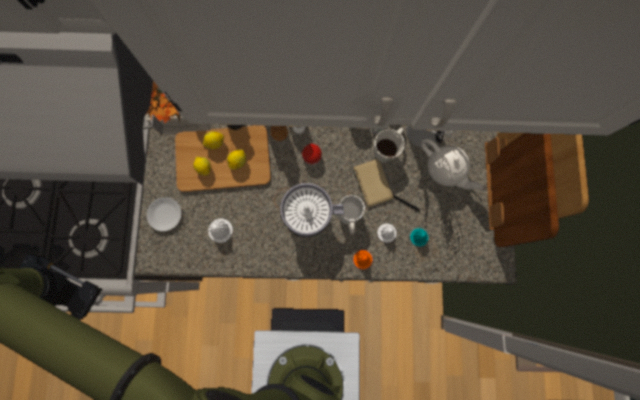

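```bash
cat > h.py <<'E'
from bench import ctrl
import cv2,numpy as np
from scipy.spatial.transform import Rotation as R
def pose():
    s=ctrl.get_state();T=np.eye(4);T[:3,:3]=R.from_rotvec(s["tool_rot"]).as_matrix();T[:3,3]=s["position"];return T
def cam(n,T=None):
    c=ctrl.calibration(n)
    if n=="wrist": M=T@c["tool_from_camera"]
    else:
        M=np.eye(4);M[:3,:3]=R.from_rotvec(c["attitude"]).as_matrix();M[:3,3]=c["origin"]
    return c["K"],M
def ray(K,M,u,v):
    d=M[:3,:3]@np.array([(u-K[0,2])/K[0,0],-(v-K[1,2])/K[1,1],-1]);return M[:3,3],d
def onz(K,M,u,v,z):
    o,d=ray(K,M,u,v);return o+d*(z-o[2])/d[2]
def proj(K,M,p):
    q=M[:3,:3].T@(np.array(p)-M[:3,3]);return K[0,2]+K[0,0]*q[0]/-q[2],K[1,2]-K[1,1]*q[1]/-q[2]
def white(im,lo=125,sat=45):
    h=cv2.cvtColor(im,cv2.COLOR_RGB2HSV);return ((h[:,:,2]>lo)&(h[:,:,1]<sat)).astype(np.uint8)
def blobs(m,amin=60):
    n,l,st,c=cv2.connectedComponentsWithStats(m);return [(st[i].tolist(),np.round(c[i],1).tolist()) for i in range(1,n) if st[i][4]>amin]
E
python3 - <<'E'
from h import *
t=cv2.imread("pics/top0.png")[:,:,::-1];s=cv2.imread("pics/scene0.png")[:,:,::-1]
K,M=cam("top")
for u,v in[(220,231),(387,233),(306,210),(351,208),(312,153)]:print(u,v,onz(K,M,u,v,0.02).round(3),onz(K,M,u,v,0.13).round(3))
for n,im,bx in(("top",t,(180,130,280,150)),("scene",s,(230,160,180,160))):
    x,y,w,h=bx
    for lo in (150,):
        for b in blobs(white(im[y:y+h,x:x+w],lo)):print(n,lo,[b[0][0]+x,b[0][1]+y]+b[0][2:],[b[1][0]+x,b[1][1]+y])
c=[cv2.resize(np.ascontiguousarray(a),(400,400),interpolation=cv2.INTER_CUBIC) for a in(t[206:256,195:245],t[208:258,362:412])]
d=[cv2.resize(np.ascontiguousarray(a),(266,200),interpolation=cv2.INTER_CUBIC) for a in(s[160:205,225:285],s[255:300,325:385],s[180:225,285:345])]
o=np.vstack([np.hstack(c)[:, :798],np.hstack(d)]);cv2.imwrite("pics/c1.png",o[:,:,::-1])
E
```

```text
220 231 [0.449 0.279 0.02 ] [0.437 0.256 0.13 ]
387 233 [ 0.456 -0.244  0.02 ] [ 0.443 -0.224  0.13 ]
306 210 [0.522 0.012 0.02 ] [0.504 0.011 0.13 ]
351 208 [ 0.533 -0.13   0.02 ] [ 0.513 -0.12   0.13 ]
312 153 [ 0.711 -0.002  0.02 ] [ 0.677 -0.002  0.13 ]
top 150 [435, 150, 25, 22, 301] [449.9, 160.3]
top 150 [285, 195, 45, 38, 1218] [307.2, 213.3]
top 150 [208, 218, 25, 22, 207] [218.4, 225.6]
top 150 [377, 223, 20, 18, 170] [385.7, 229.6]
scene 150 [230, 160, 25, 6, 112] [240.7, 162.0]
scene 150 [368, 168, 25, 20, 166] [377.0, 179.1]
scene 150 [244, 170, 24, 26, 409] [255.3, 183.8]
scene 150 [290, 181, 49, 29, 825] [312.9, 197.2]
scene 150 [325, 208, 35, 49, 937] [343.4, 236.1]
scene 150 [230, 228, 82, 92, 3795] [257.3, 288.2]
scene 150 [343, 268, 23, 24, 379] [354.4, 280.8]
```

View pics/c1.png

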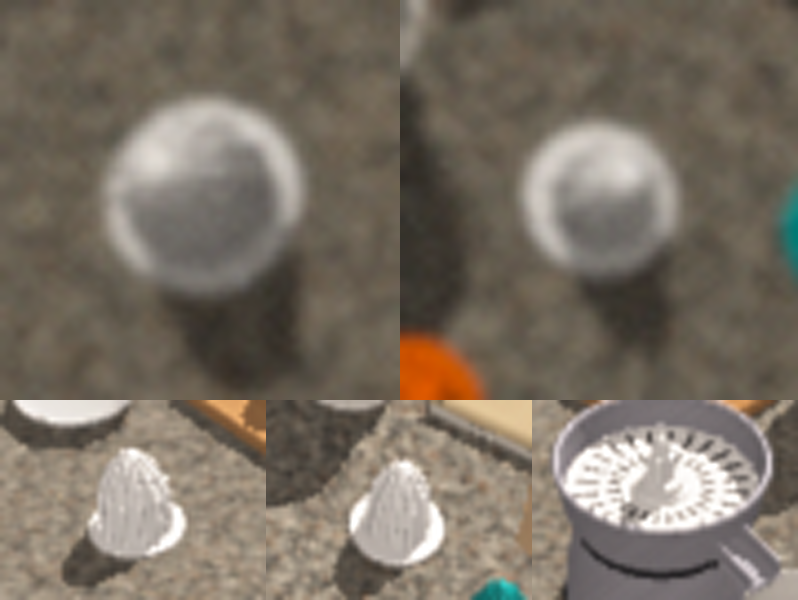

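The white cones are at top (220,231), about 25 px wide (left), and (387,233), about 20 px wide (right). The orange (363,260) and turquoise (419,237) ones are look-alikes. The crop shows the right white one is clearly narrower (60 mm vs 76 mm), so it's the small cone. The press is at (306,210), the mug at (351,208) and the timer at (312,153).

```bash
cat >> h.py <<'E'
def go(target,ydir=None):
    T=pose();r=T[:3,:3]
    print("tcp",T[:3,3].round(4),"x",r[:,0].round(3),"y",r[:,1].round(3),"z",r[:,2].round(4))
    print("delta cm tool",(r.T@(np.array(target)-T[:3,3])*100).round(2))
    if ydir is not None:
        z=np.array([0,0,-1.]);y=np.array(ydir,float);y/=np.linalg.norm(y)
        for s in(1,-1):
            G=np.c_[np.cross(s*y,z),s*y,z];print("turn deg",np.rad2deg(R.from_matrix(r.T@G).as_rotvec()).round(2))
E
python3 - <<'E'
from h import *
K,M=cam("top");print(onz(K,M,387,232.75,.003))
go([0.42,-0.247,0.25],[1,0,0])
E
```

```text
[ 0.45849823 -0.2473073   0.003     ]
tcp [0.2778 0.5872 0.2913] x [-0.904  0.428 -0.   ] y [ 0.428  0.904 -0.002] z [-7.0e-04 -1.6e-03 -1.0e+00]
delta cm tool [-48.52 -69.33   4.25]
turn deg [-9.000e-02  6.000e-02  6.469e+01]
turn deg [-7.0000e-02 -1.0000e-01 -1.1531e+02]
```

drive_tool:
  motion:
    - [[-4.5,-3.2,0],[0,0,0],1]
    - [[-4.5,-3.2,0],[0,0,0],1]
    - [[-4.5,-3.2,0],[0,0,0],1]
    - [[-4.5,-3.2,0],[0,0,0],1]
    - [[-4.5,-3.2,0],[0,0,0],1]
    - [[-4.5,-3.2,0],[0,0,0],1]
    - [[-4.5,-3.2,0],[0,0,0],1]
    - [[-4.5,-3.2,0],[0,0,0],1]
    - [[-4.5,-3.2,0],[0,0,0],1]

```text
time: 1.23
position: [0.5214, 0.1524, 0.2921]
tool_rot: [-0.688, -3.065, -0.0]
ft_force: [0.1, 0.2, -0.0]
grip_width: 0.999
grip_force: 0.0
```

drive_tool:
  motion:
    - [[-1.6,-5.5,0],[0,0,0],1]
    - [[-1.6,-5.5,0],[0,0,0],1]
    - [[-1.6,-5.5,0],[0,0,0],1]
    - [[-1.6,-5.5,0],[0,0,0],1]
    - [[-1.6,-5.5,0],[0,0,0],1]
    - [[-1.6,-5.5,0],[0,0,0],1]
    - [[-1.6,-5.5,1],[0,0,0],1]
    - [[0,0,1],[0,0,0],1]
    - [[0,0,1],[0,0,0],1]

```text
time: 2.35
position: [0.4575, -0.2412, 0.2614]
tool_rot: [-0.688, -3.065, -0.001]
ft_force: [-0.0, -0.0, -0.4]
grip_width: 0.999
grip_force: 0.0
```

drive_tool:
  motion:
    - [[0,0,0],[0,0,9.25],1]
    - [[0,0,0],[0,0,9.25],1]
    - [[0,0,0],[0,0,9.25],1]
    - [[0,0,0],[0,0,9.25],1]
    - [[0,0,0],[0,0,9.25],1]
    - [[0,0,0],[0,0,9.25],1]
    - [[0,0,0],[0,0,9.25],1]
    - [[0,0,0],[0,0,0],1]
    - [[0,0,0],[0,0,0],1]

```text
time: 3.48
position: [0.4579, -0.2407, 0.262]
tool_rot: [-2.217, -2.225, -0.0]
ft_force: [0.2, -0.6, 0.0]
grip_width: 1.001
grip_force: 0.0
```

```bash
python3 - <<'E'
from h import *
go([0.4585,-0.2473,0.25],[1,0,0])
s=ctrl.get_state();print(s["time"],s["joint_positions"].round(3) if hasattr(s["joint_positions"],'round') else s["joint_positions"])
T=pose();im=ctrl.get_image("wrist");np.save("w1.npy",T);cv2.imwrite("pics/w1.png",im[:,:,::-1])
K,M=cam("wrist",T);print(proj(K,M,(0.4585,-.2473,.003)))
E
```

```text
tcp [ 0.4579 -0.2407  0.262 ] x [-0.004  1.     0.   ] y [ 1.     0.004 -0.   ] z [-3.e-04  5.e-04 -1.e+00]
delta cm tool [-0.66  0.06  1.2 ]
turn deg [-0.02 -0.03  0.2 ]
turn deg [ 4.000e-02 -3.000e-02 -1.798e+02]
3.475 [-0.24   0.052  0.701  1.841 -0.035  1.262  0.474]
(np.float64(318.86245731100746), np.float64(186.40197907139802))
```

View pics/w1.png

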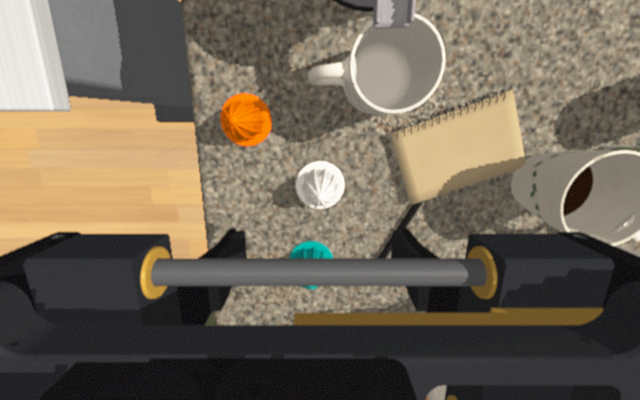

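The wrist view shows the white cone at (320,185), within 2 px of where I predicted it. The orange one is at (246,120) and the turquoise one at (312,262). The fingers have clear space on both sides along image x.

```bash
python3 - <<'E'
from h import *
T=np.load("w1.npy");K,M=cam("wrist",T);im=cv2.imread("pics/w1.png")[:,:,::-1]
y0,x0=150,285
for lo in(150,175,195):
    m=white(np.ascontiguousarray(im[y0:218,x0:356]),lo,60)
    cs,_=cv2.findContours(m,0,1);c=max(cs,key=cv2.contourArea);e=cv2.fitEllipse(cv2.convexHull(c))
    u,v=e[0][0]+x0,e[0][1]+y0;p=onz(K,M,u,v,.003);print(lo,u,v,e[1],p.round(4))
go([*p[:2],0.081],[1,0,0])
E
```

```text
150 329.5714645385742 183.61925888061523 (65.6031494140625, 87.64464569091797) [ 0.4716 -0.2438  0.003 ]
175 320.5338897705078 184.20981216430664 (48.78091049194336, 49.412601470947266) [ 0.4605 -0.2445  0.003 ]
195 320.1377944946289 184.27333068847656 (47.985809326171875, 48.42486572265625) [ 0.46   -0.2446  0.003 ]
tcp [ 0.4578 -0.2411  0.262 ] x [-0.002  1.     0.   ] y [ 1.     0.002 -0.   ] z [-2.e-04  3.e-04 -1.e+00]
delta cm tool [-0.36  0.23 18.1 ]
turn deg [-0.01 -0.02  0.14]
turn deg [ 3.0000e-02 -2.0000e-02 -1.7986e+02]
```

drive_tool:
  motion:
    - [[-0.4,0.2,4],[0,0,0],1]
    - [[0,0,5],[0,0,0],1]
    - [[0,0,4],[0,0,0],1]
    - [[0,0,3],[0,0,0],1]
    - [[0,0,1.5],[0,0,0],1]
    - [[0,0,0.7],[0,0,0],1]
    - [[0,0,0],[0,0,0],1]
    - [[0,0,0],[0,0,0],0.3]
    - [[0,0,0],[0,0,0],0.1]
    - [[0,0,0],[0,0,0],0.0]
  force: 10

```text
time: 4.78
position: [0.4599, -0.2459, 0.0807]
tool_rot: [2.222, 2.22, 0.001]
ft_force: [-0.7, 0.2, -0.6]
grip_width: 0.748
grip_force: 0.0
```

drive_tool:
  motion:
    - [[0,0,0],[0,0,0],0]
    - [[0,0,0],[0,0,0],-0.2]
    - [[0,0,0],[0,0,0],-0.4]
    - [[0,0,0],[0,0,0],-1]
    - [[0,0,0],[0,0,0],-1]
    - [[0,0,0],[0,0,0],-1]
    - [[0,0,0],[0,0,0],-1]
    - [[0,0,0],[0,0,0],-1]
  force: 40

```text
time: 5.78
position: [0.4595, -0.2458, 0.0802]
tool_rot: [-2.223, -2.22, -0.0]
ft_force: [0.4, 0.5, 0.2]
grip_width: 0.491
grip_force: 39.7
```

drive_tool:
  motion:
    - [[0,0,-2],[0,0,0],-1]
    - [[0,0,-5],[0,0,0],-1]
    - [[0,0,-6],[0,0,0],-1]
    - [[0,0,-6],[0,0,0],-1]
    - [[0,0,-4],[0,0,0],-1]
    - [[2,1,0],[0,0,0],-1]
    - [[4,2,0],[0,0,0],-1]
    - [[4,2,0],[0,0,0],-1]
    - [[1,0,0],[0,0,0],-1]
    - [[0,0,0],[0,0,0],-1]

```text
time: 7.02
position: [0.5094, -0.1357, 0.31]
tool_rot: [-2.221, -2.221, 0.001]
ft_force: [0.9, 0.1, -0.3]
grip_width: 0.492
grip_force: 39.7
```

```bash
python3 - <<'E'
from h import *
go([0.51,0.011,0.31],[1,0,0])
T=pose();im=ctrl.get_image("wrist");np.save("w2.npy",T);cv2.imwrite("pics/w2.png",im[:,:,::-1])
s=ctrl.get_image("scene");cv2.imwrite("pics/s2.png",s[:,:,::-1])
K,M=cam("wrist",T);print(proj(K,M,(0.505,.011,.137)),proj(K,M,T[:3,3]-[0,0,.021]))
E
```

```text
tcp [ 0.5094 -0.1357  0.31  ] x [-0.  1. -0.] y [ 1.     0.    -0.001] z [-6.e-04 -4.e-04 -1.e+00]
delta cm tool [14.67  0.06 -0.  ]
turn deg [-0.03  0.02  0.  ]
turn deg [-4.0e-02 -5.0e-02 -1.8e+02]
(np.float64(312.83171029111105), np.float64(23.622966266517608)) (np.float64(318.4023159023279), np.float64(291.3614826211403))
```

View pics/w2.png

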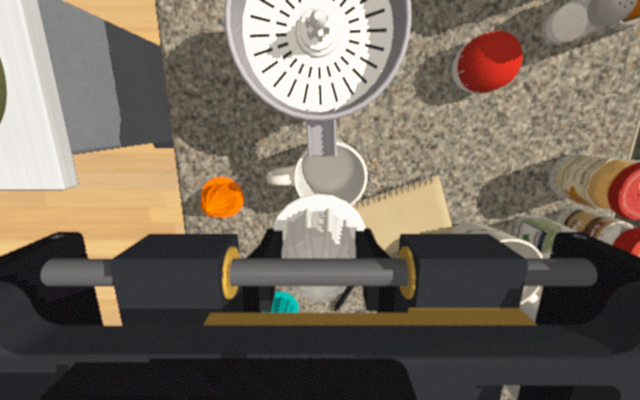

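The held cone is visible at (320,230), upright between the fingers. The press bowl is at about (318,35), with the shaft near (315,35). I'll move closer to measure the shaft.

drive_tool:
  motion:
    - [[3,0,0],[0,0,0],-1]
    - [[3,0,0],[0,0,0],-1]
    - [[1,0,0],[0,0,0],-1]
    - [[0,0,0],[0,0,0],-1]
    - [[0,0,0],[0,0,0],-1]

```text
time: 7.75
position: [0.5096, -0.0679, 0.3104]
tool_rot: [2.225, 2.217, -0.001]
ft_force: [0.7, 0.1, -0.0]
grip_width: 0.488
grip_force: 39.7
```

```bash
python3 - <<'E'
from h import *
T=pose();im=ctrl.get_image("wrist");np.save("w3.npy",T);cv2.imwrite("pics/w3.png",im[:,:,::-1])
print(T[:3,3])
K,M=cam("wrist",T);u,v=proj(K,M,(0.508,.011,.14));print(u,v)
u,v=int(u),int(v)
a=cv2.resize(np.ascontiguousarray(im[max(v-40,0):v+40,u-40:u+40]),(480,480),interpolation=cv2.INTER_CUBIC)
b=cv2.resize(np.ascontiguousarray(im[170:270,260:380]),(320,267),interpolation=cv2.INTER_CUBIC)
b=np.vstack([b,np.zeros((213,320,3),np.uint8)]);print("crop origin",u-40,max(v-40,0))
cv2.imwrite("pics/c3.png",np.hstack([a,b])[:,:,::-1])
E
```

```text
[ 0.50961624 -0.06787189  0.31037147]
315.97627714353797 111.60610644514918
crop origin 275 71
```

View pics/c3.png

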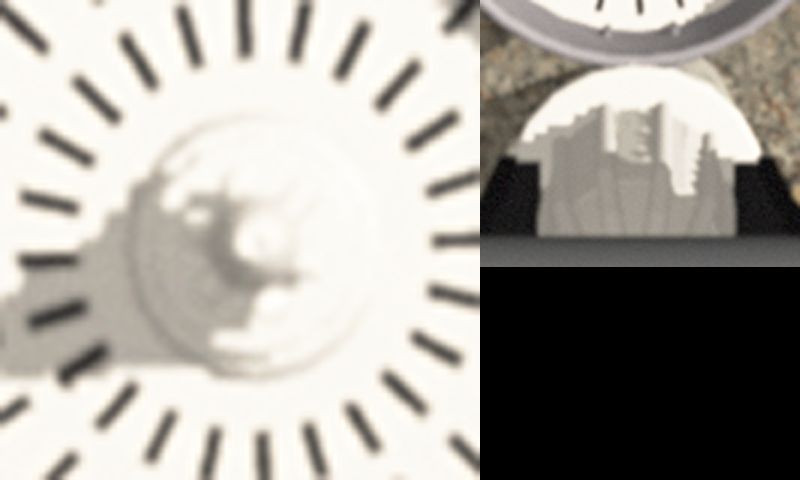

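The crop shows the shaft tip at crop (265,238), and the boss and slot ring centred at about (255,246). The held cone's flange front edge is at about pixel (320,194). The keys are not clearly visible.

```bash
python3 - <<'E'
from h import *
T=np.load("w3.npy");K,M=cam("wrist",T);im=cv2.imread("pics/w3.png")[:,:,::-1]
P=lambda cx,cy:(275+cx/6-.4,71+cy/6-.4)
print("tip",onz(K,M,*P(265,238),.155).round(4),"boss",onz(K,M,*P(255,246),.115).round(4),"slots",onz(K,M,*P(255,245),.111).round(4))
# rim: bright/grey ring by dark slots centroid: strainer slots ring
g=cv2.cvtColor(np.ascontiguousarray(im),cv2.COLOR_RGB2GRAY)
m=(g<120).astype(np.uint8);m[:, :235]=0;m[:,400:]=0;m[185:]=0;m[:30]=0
bs=[(b,c) for b,c in blobs(m,8) if 12<b[4]<70]
pts=np.array([onz(K,M,c[0],c[1],.111)[:2] for b,c in bs]);r=np.hypot(*(pts-[.509,.011]).T);print(len(pts),np.sort(r.round(3)))
for lo,hi in((.03,.048),(.02,.035)):
    q=pts[(r>lo)&(r<hi)]
    if len(q)>5:
        A=np.c_[2*q,np.ones(len(q))];x=np.linalg.lstsq(A,(q**2).sum(1),rcond=None)[0];print("fit",len(q),x[:2].round(4),np.sqrt(x[2]+x[0]**2+x[1]**2))
f=onz(K,M,320.4,194.4,T[2,3]-.079)
print("flange front in tool",(np.linalg.inv(T)@np.r_[f,1])[:3].round(4))
K2,M2=cam("top");print("topslots",onz(K2,M2,307.2,210,.111).round(4))
go([.508,.011,.25],[1,0,0])
E
```

```text
tip [0.5104 0.0117 0.155 ] boss [0.5089 0.0116 0.115 ] slots [0.5089 0.0118 0.111 ]
40 [0.033 0.033 0.033 0.033 0.033 0.05  0.051 0.052 0.052 0.052 0.052 0.052
 0.052 0.052 0.052 0.052 0.052 0.052 0.052 0.053 0.053 0.053 0.053 0.053
 0.053 0.053 0.054 0.054 0.054 0.069 0.084 0.084 0.085 0.087 0.087 0.09
 0.09  0.093 0.1   0.105]
flange front in tool [0.0291 0.0013 0.079 ]
topslots [0.5074 0.008  0.111 ]
tcp [ 0.5097 -0.0677  0.3104] x [ 0.004  1.    -0.001] y [ 1.    -0.004  0.   ] z [ 3.e-04 -5.e-04 -1.e+00]
delta cm tool [ 7.87 -0.2   6.03]
turn deg [ 0.01  0.03 -0.21]
turn deg [ 5.0000e-02 -2.0000e-02  1.7979e+02]
```

```bash
python3 - <<'E'
from h import *
T=np.load("w3.npy");K,M=cam("wrist",T);im=cv2.imread("pics/w3.png")[:,:,::-1]
g=cv2.cvtColor(np.ascontiguousarray(im),cv2.COLOR_RGB2GRAY)
m=(g<120).astype(np.uint8);m[:, :235]=0;m[:,400:]=0;m[185:]=0;m[:30]=0
pts=np.array([onz(K,M,c[0],c[1],.111)[:2] for b,c in blobs(m,8) if 12<b[4]<70])
r=np.hypot(*(pts-[.509,.011]).T);q=pts[(r>.049)&(r<.056)]
A=np.c_[2*q,np.ones(len(q))];x=np.linalg.lstsq(A,(q**2).sum(1),rcond=None)[0];rr=np.hypot(*(q-x[:2]).T);print(len(q),x[:2],rr.mean(),rr.std(), np.ptp(q,0))
# flange left/right extents at row ~ of flange
for row in(200,205,210,215):
    w=np.where(white(np.ascontiguousarray(im[row:row+1,262:378]),200,40)[0])[0]+262;print(row,w.min(),w.max())
E
```

```text
24 [0.50945173 0.01140982] 0.05235833598968808 0.0006746068854625567 [0.10375474 0.10491845]
200 296 350
205 288 352
210 283 356
215 279 359
```

drive_tool:
  motion:
    - [[3,0,0],[0,0,0],-1]
    - [[4,-0.1,0],[0,0,0],-1]
    - [[1,0,2],[0,0,0],-1]
    - [[0,0,3],[0,0,0],-1]
    - [[0,0,1.5],[0,0,0],-1]
    - [[0,0,0.5],[0,0,0],-1]
    - [[0,0,0],[0,0,0],-1]
    - [[0,0,0],[0,0,0],-1]

```text
time: 8.8
position: [0.5095, 0.0139, 0.2413]
tool_rot: [2.222, 2.219, 0.002]
ft_force: [0.6, -0.1, -0.8]
grip_width: 0.492
grip_force: 39.7
```

```bash
python3 - <<'E'
from h import *
go([.509,.012,.225],[1,0,0])
T=pose();im=ctrl.get_image("wrist");s=ctrl.get_image("scene")
a=cv2.resize(np.ascontiguousarray(im[80:300,210:430]),(400,400));b=cv2.resize(np.ascontiguousarray(s[145:225,275:355]),(400,400),interpolation=cv2.INTER_CUBIC)
cv2.imwrite("pics/c4.png",np.hstack([a,b])[:,:,::-1]);print(ctrl.get_state()["ft_force"])
E
```

```text
tcp [0.5095 0.0139 0.2413] x [0.002 1.    0.   ] y [ 1.    -0.002  0.002] z [ 1.8e-03  4.0e-04 -1.0e+00]
delta cm tool [-0.19 -0.05  1.63]
turn deg [ 0.1  -0.02 -0.09]
turn deg [-4.0000e-02 -1.6000e-01  1.7991e+02]
[ 0.0469608  -1.17692582 -1.65671082]
```

View pics/c4.png

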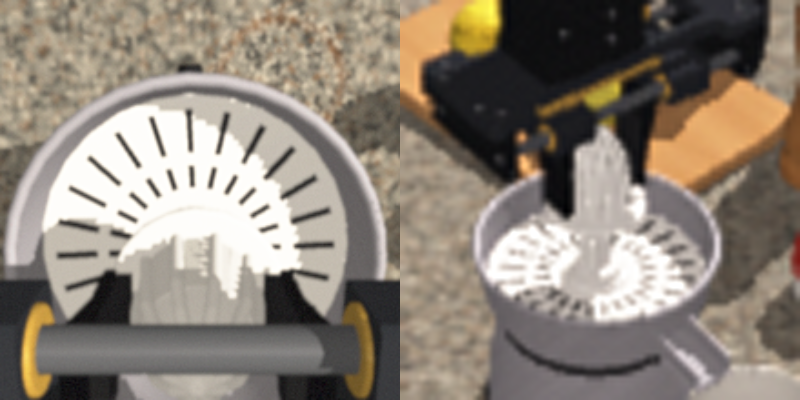

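The cone now hangs above the shaft and inside the bowl rim, roughly concentric with the slots.

drive_tool:
  motion:
    - [[-0.2,-0.05,0.3],[0,0,0],-1]
    - [[0,0,0.4],[0,0,0],-1]
    - [[0,0,0.4],[0,0,0],-1]
    - [[0,0,0.4],[0,0,0],-1]
    - [[0,0,0.3],[0,0,0],-1]
    - [[0,0,0],[0,0,0],-1]

```text
time: 9.65
position: [0.5082, 0.0121, 0.2219]
tool_rot: [-2.222, -2.22, 0.001]
ft_force: [0.3, -0.4, -1.0]
grip_width: 0.494
grip_force: 39.7
```

drive_tool:
  motion:
    - [[0,0,0.4],[0,0,0],-1]
    - [[0,0,0.3],[0,0,0],-1]
    - [[0,0,0.2],[0,0,0],-1]
    - [[0,0,0.1],[0,0,0],-1]
    - [[0,0,0],[0,0,0],-1]

```text
time: 10.28
position: [0.5084, 0.0121, 0.2124]
tool_rot: [-2.223, -2.22, -0.0]
ft_force: [-0.8, 0.6, -0.0]
grip_width: 0.491
grip_force: 39.7
```

drive_tool:
  motion:
    - [[0,0,0.1],[0,0,0],-1]
    - [[0,0,0.1],[0,0,0],-1]
    - [[0,0,0],[0,0,0],-1]

```text
time: 10.65
position: [0.5084, 0.0118, 0.2102]
tool_rot: [2.223, 2.22, -0.0]
ft_force: [0.3, -0.8, -0.3]
grip_width: 0.491
grip_force: 39.7
```

drive_tool:
  motion:
    - [[0,0,0.1],[0,0,0],-1]
    - [[0,0,0.1],[0,0,0],-1]
    - [[0,0,0],[0,0,0],-1]

```text
time: 11.02
position: [0.5085, 0.0118, 0.2083]
tool_rot: [2.223, 2.22, 0.0]
ft_force: [0.7, -1.9, -0.6]
grip_width: 0.493
grip_force: 39.7
```

drive_tool:
  motion:
    - [[0,0,0.1],[0,0,0],-1]
    - [[0,0,0.1],[0,0,0],-1]
    - [[0,0,0],[0,0,0],-1]

```text
time: 11.4
position: [0.5085, 0.0118, 0.2063]
tool_rot: [2.222, 2.22, 0.0]
ft_force: [1.5, -3.0, 0.1]
grip_width: 0.485
grip_force: 39.7
```

drive_tool:
  motion:
    - [[0,0,0.1],[0,0,0],-1]
    - [[0,0,0.1],[0,0,0],-1]
    - [[0,0,0],[0,0,0],-1]

```text
time: 11.78
position: [0.5085, 0.0118, 0.2042]
tool_rot: [2.223, 2.22, 0.0]
ft_force: [0.6, -4.5, 1.0]
grip_width: 0.49
grip_force: 39.8
```

drive_tool:
  motion:
    - [[-0.05,0,0],[0,0,0],-1]
    - [[-0.05,0,0],[0,0,0],-1]
    - [[0,0,0],[0,0,0],-1]

```text
time: 12.15
position: [0.5084, 0.0116, 0.2042]
tool_rot: [-2.222, -2.22, -0.001]
ft_force: [1.3, -1.7, 0.6]
grip_width: 0.49
grip_force: 39.7
```

drive_tool:
  motion:
    - [[-0.05,0,0],[0,0,0],-1]
    - [[-0.05,0,0],[0,0,0],-1]
    - [[0,0,0],[0,0,0],-1]

```text
time: 12.52
position: [0.5082, 0.011, 0.2041]
tool_rot: [-2.221, -2.22, -0.001]
ft_force: [2.5, 1.5, -0.3]
grip_width: 0.485
grip_force: 39.7
```

drive_tool:
  motion:
    - [[0.05,0.1,0],[0,0,0],-1]
    - [[0,0,0.1],[0,0,0],-1]
    - [[0,0,0.1],[0,0,0],-1]
    - [[0,0,0],[0,0,0],-1]

```text
time: 13.02
position: [0.5089, 0.0108, 0.2022]
tool_rot: [-2.222, -2.22, 0.001]
ft_force: [-1.3, 1.8, 2.1]
grip_width: 0.491
grip_force: 39.8
```

drive_tool:
  motion:
    - [[0,0,0.1],[0,0,0],-1]
    - [[0,0,0.1],[0,0,0],-1]
    - [[0,0,0],[0,0,0],-1]

```text
time: 13.4
position: [0.5089, 0.0108, 0.2002]
tool_rot: [-2.222, -2.22, 0.001]
ft_force: [-5.1, 2.3, 2.9]
grip_width: 0.487
grip_force: 39.9
```

drive_tool:
  motion:
    - [[0,-0.1,0],[0,0,0],-1]
    - [[0,0,0.1],[0,0,0],-1]
    - [[0,0,0.1],[0,0,0],-1]
    - [[0,0,0],[0,0,0],-1]

```text
time: 13.9
position: [0.5087, 0.0108, 0.1986]
tool_rot: [2.222, 2.22, 0.002]
ft_force: [-2.7, 2.6, 6.4]
grip_width: 0.493
grip_force: 40.0
```

drive_tool:
  motion:
    - [[0,0,0.1],[0,0,0],-1]
    - [[0,0,0.1],[0,0,0],-1]
    - [[0,0,0],[0,0,0],-1]

```text
time: 14.28
position: [0.5088, 0.0108, 0.1971]
tool_rot: [2.222, 2.22, 0.002]
ft_force: [-3.7, 2.8, 8.1]
grip_width: 0.495
grip_force: 40.2
```

drive_tool:
  motion:
    - [[0.05,-0.05,0.1],[0,0,0],-1]
    - [[0,0,0.1],[0,0,0],-1]
    - [[0,0,0],[0,0,0],-1]
    - [[0,0,0],[0,0,0],-1]

```text
time: 14.78
position: [0.5087, 0.0108, 0.1969]
tool_rot: [2.222, 2.219, 0.003]
ft_force: [-7.5, 1.5, 18.8]
grip_width: 0.492
grip_force: 40.8
```

```bash
python3 - <<'E'
from h import *
s=ctrl.get_state();print(s["position"],s["ft_force"],s["torque"])
im=ctrl.get_image("wrist");s=ctrl.get_image("scene")
a=cv2.resize(np.ascontiguousarray(im[80:300,210:430]),(400,400));b=cv2.resize(np.ascontiguousarray(s[145:225,275:355]),(400,400),interpolation=cv2.INTER_CUBIC)
cv2.imwrite("pics/c5.png",np.hstack([a,b])[:,:,::-1])
E
```

```text
[0.50870212 0.01078678 0.1968676 ] [-7.54347263  1.53928808 18.76448957] [ 0.24110523  1.79314585 -0.04023641]
```

View pics/c5.png

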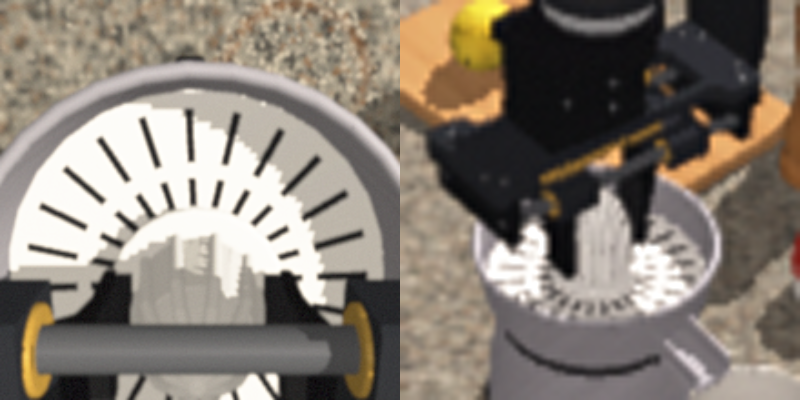

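drive_tool:
  motion:
    - [[0,-0.1,-0.05],[0,0,0],-1]
    - [[0,0,0],[0,0,0],-1]
    - [[0,0,0],[0,0,0],-1]
    - [[0,0,0],[0,0,0],-1]

```text
time: 15.38
position: [0.5085, 0.0108, 0.197]
tool_rot: [2.221, 2.218, 0.005]
ft_force: [-3.4, 1.6, 13.5]
grip_width: 0.491
grip_force: 40.5
```

The cone is at the bottom stop: it went stiff at 13–19 N, with the TCP at the 0.197 m expected for a fully meshed cone. An unmeshed cone would have stopped 10.5 mm higher. Handing in.

```bash
python3 -c "
from bench import ctrl
print(ctrl.get_state()['ft_force']);print(ctrl.close_job())"
```

```text
[-3.39592973  1.6005119  13.47695898]
the job is handed in; nothing more can be done
None
```

The job is handed in at 15.4 s: the small cone meshed on the way down without needing to be turned, and the gripper is still holding it on its seat at the switch's bottom stop with about 13.5 N; the hand-in returned no verdict.

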